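Air the rice chest on its folding stay

ROBOT

A 6-joint arm with a two-finger parallel gripper is mounted at the origin on the work surface. World frame = base frame: x ahead of the robot, y to its left, z up, the work surface at z = 0. Lengths are in mm, angles in rad, forces in N, time in s.
With the tool pointing down it reaches from about 275 to 750 mm from the base axis. Payload 10.2 kg.
Tool frame: the origin (TCP) lies at the very end of the fingers, on their centre line; the grasp point (between the pads) lies 19 mm behind it; z points along the fingers, y is the line along which they close (so a half turn about z gives the same grasp; the last joint's range is limited). The gripper opens to 85 mm and grips with 20 to 120 N. Pads are 22 mm wide; open, the fingers measure 114 mm over their backs; the gripper's body (76 mm by 85 mm) begins 54 mm behind the grasp point. The pads swing forward as they close: fully open they stand 13 mm farther back than shut.
Start: joints at [1.064, 0.313, 1.498, -0, 1.331, -0.223], TCP at [147.016, 504.002, 231.294] pointing down, gripper open.
Joint ranges: [-2.94, 2.94], [-0.97, 2.17], [0.19, 2.56], [-1.23, 4.37], [0.02, 3.11], [-2.88, 2.88]. Speed limits (rad/s): [2.39, 2.39, 3.01, 3.14, 3.14, 3.14].

INTERFACE

Orientations are given as a unit quaternion [w, x, y, z].
In Python, from rig import ctrl, optics gives the robot as it stands. The module is installed in compiled form; this text tells all that it offers.
- The arm moves only by the shell command python3 -m handwheel 'ROWS' [FORCE]. ROWS is JSON, a list that holds one entry, the list of rows, each a list of 5 numbers: the gripper command: -1 is fully open, 1 is shut, values between are in proportion, then the shift along the world's x, y, z in units of 50 mm (1.0 is 50 mm), then the turn about the world's z in units of 8 degrees (1.0 is 8 degrees). In form: [[[gripper, tx, ty, tz, twist], ...]]. A call has 1 to 10 rows; each row shifts and turns the commanded pose from where the row before left it; what a row does not reach is not made up. A row lasts 1/10 s, in which the tool goes at most 50 mm and 8.59 degrees, less where a joint would pass 70% of its speed; a pose out of reach is approached as far as the arm can. A call is refused whole if a number of a shift passes 1 or a number of a turn 1, either way. A call with a gripper value outside its range is refused whole. The fingers move at their own pace and stop on an object; FORCE is the grip in N (left out, the last holds). Time passes only in rows, so rows that do not move let the fingers close. It gives the time, the measured TCP pose, the force, the opening and the grip force at its end, in the units of the state.
- ctrl.sense(): the state, without advancing time (a new reading comes with each control period).
- optics.capture(name): name is "scene" or "side" or "wrist"; returns a dict with "img" (384x512x3 uint8, blue, green, red), "K" (3x3 intrinsics, pixels), "R" (3x3) and "t" (3): a world point X has camera coordinates R X + t. Camera axes: x right, y down, z forward; pixel columns grow to the right and rows downward; lengths in mm; the calibration is good to about 2 mm. A picture is of the moment at which its call begins. There is no depth.
- ctrl.finish_job(): hands the job in; it is judged then, once.
The state is a dict: "time_s": time; "joints": joint angles; "dq": joint speeds; "tau": joint torques, N m; "eef_pos": TCP position; "ee_rot": TCP orientation; "force": force on the tool from outside, world axes, zero at the start; "wrist_torque": the same for the moment, N m; "grip_width": opening from 0.0 (shut) to 1.0 (fully open); "grip_force": force on a finger pad.
Only numpy, scipy, OpenCV 4.12 (cv2) and the standard library are available. Lean on these libraries where they do the work, as an engineer would, in place of code of your own. Each camera call takes 0.05 s, during which the arm holds its last target. There are 200 camera calls.

TASK

Give the rice chest, the one with the folding steel stay on its side, a short airing: raise its lid by the bar until the stay locks past straight, let go and leave it standing open by itself for about three seconds. Then push the stay's knee down to break it and let the lid come down until it is fully shut. Leave the other chest shut and the small square measure where it stands.

Things in the scene. Friction and masses are not known exactly. Their poses are not given: they have to be found in the camera images.
- chest: The rice chest: wooden box, fixed, 170 mm deep (x), 180 mm wide (y), 120 mm to the rim; origin at the centre of its underside, x points from the front (where the lid's bar is) to the hinge, z up. The flat lid, 12 mm thick, is hinged on the far rim: axis along y through x = 85 mm, z = 120 mm. A folding stay of two 80 mm steel links is on its -y side, in the plane y = -105 mm.
- chest_bar (a point): Middle of the lid's grab bar: round steel, 12 mm thick, 110 mm long, parallel to the hinge, 220 mm from the hinge axis and, when shut, 6 mm above its level; clear space of 39 mm between the bar and the lid's front edge. Moves with the lid.
- knee_knob (a point): Middle of the steel knob at the stay's knee: 26 mm in diameter, 60 mm long along the chest's y, sticking out sideways (y = -109 to -169 mm in the chest's frame). It circles (80 mm radius) about the stay's foot at x = -75, z = 105. Locked: about x = -14, z = 157; pushed down 40 mm it has gone 18 mm towards the hinge (so follow it, bearing on its top or front); lid shut: x = -18, z = 50.
- chest_lid (a joint): Rice chest's lid angle (rad): 0 shut, grows as it opens; 1.13 with the stay straight. The stay's foot is sprung and gives a little: raise the lid to about 1.20 (at most 1.27, a few N) and the knee snaps over by its own light spring; let go, it rests at about 1.12. Soft-closing: with the knee pushed 40 mm down from its locked place it sinks shut by itself in about 4 s.
- stay (a joint): Angle of the stay's knee (rad): 0 folded, knee hanging down, with the lid shut; 2.05 straight; locked on its stop at 2.26, just past straight.
- plain_lid (a joint): Angle of the lid of the other chest (rad, 0 shut): a like wooden chest, 150 mm wide, with the same bar but with no stay. A bystander, to be left shut.
- masu: Small square open wooden measure, 70 x 70 x 50 mm, loose, standing between the chests and a little nearer the robot; origin at the centre of its underside. A bystander.

How it is judged (in metres and radians):
On the way:
1. the lid stands open on its locked stay, with nothing touching the chest, for two seconds (value of joint chest_lid above 1 rad and value of joint stay above 2.12 rad and contact force between each of the arm, the fingers and chest below 0.3 N), for 2 s.
At the end, for the whole second after the job is handed in: The rice chest's lid is down again and at rest (within 0.05 rad of shut) with its stay folded, the other chest is shut (within 0.05 rad), and the square measure stands within 30 mm of its start (value of joint each of chest_lid, plain_lid below 0.05 rad and velocity of joint chest_lid above -0.05 rad/s and value of joint stay below 0.3 rad and distance of masu from where it was at the start of the episode below 0.03 m); the robot touches nothing.
It fails at once if the other chest's lid is raised (over 0.15 rad) (value of joint plain_lid above 0.15 rad).
It fails at once if the square measure is shoved over 30 mm or tipped over 0.5 rad (distance of masu from where it was at the start of the episode above 0.03 m or angle between masu's own z axis and vertical above 0.5 rad).
It also fails if it takes over 54 s, if anything falls off the work surface, if the arm or the gripper's body presses on something with over 40 N, if the wrist force passes 120 N, or if a joint passes its speed limit or range.

## Working session

There is one attempt and no reset: what is moved stays moved. The work goes in short steps, Python scripts to look and compute and a shell command to move; the robot and the scene stay as the last step left them, time stands still between calls to the robot, and variables do not carry over. Pictures are saved under pics/ and viewed, at most 10 in all, crops included, and the job is handed in when it is done.

```bash
mkdir -p pics; python3 - <<'E'
from rig import ctrl, optics
import cv2,pickle
s=ctrl.sense(); print(s['time_s'],s['eef_pos'],s['ee_rot'],s['force'],s['grip_width'])
for n in ['scene','side']:
    c=optics.capture(n); pickle.dump(c,open(n+'.pkl','wb')); cv2.imwrite(f'pics/{n}0.png',cv2.resize(c['img'],(800,600),interpolation=cv2.INTER_CUBIC))
    print(n,c['K'].tolist(),(-c['R'].T@c['t']).tolist())
E
```

```text
0.0 [146.88762102 503.78017779 230.75020453] [-2.24919516e-04  1.41415117e-01  9.89950193e-01 -5.74133222e-04] [0.82576815 0.23128614 1.02903548] 1.0002805807487467
scene [[381.32845975552766, 0.0, 253.4043670609554], [0.0, 381.32845975552766, 195.92727079142128], [0.0, 0.0, 1.0]] [1078.7521453271117, -336.5843851565688, 723.4130083775372]
side [[431.5654253375611, 0.0, 250.71278315403285], [0.0, 431.5654253375611, 192.8241454775625], [0.0, 0.0, 1.0]] [153.25224299187025, 362.90243811502995, 753.9356977159748]
```

View pics/scene0.png

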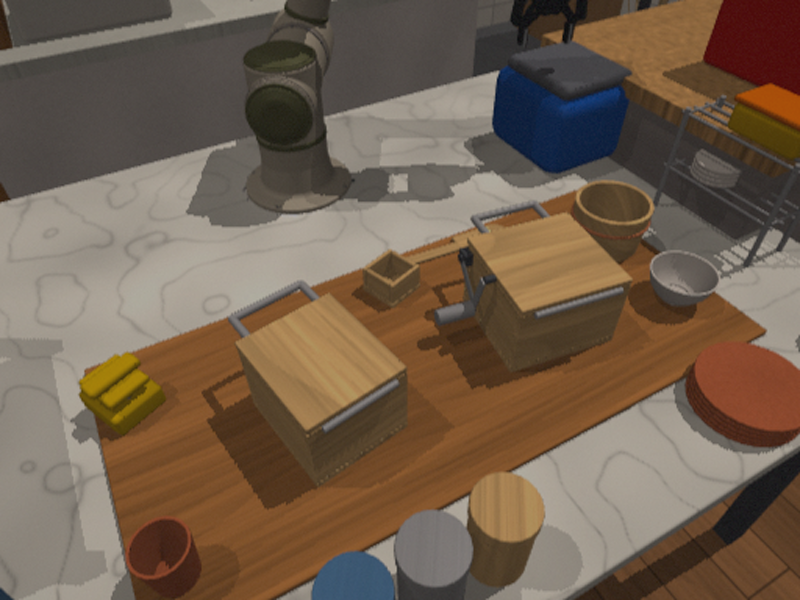

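View pics/side0.png

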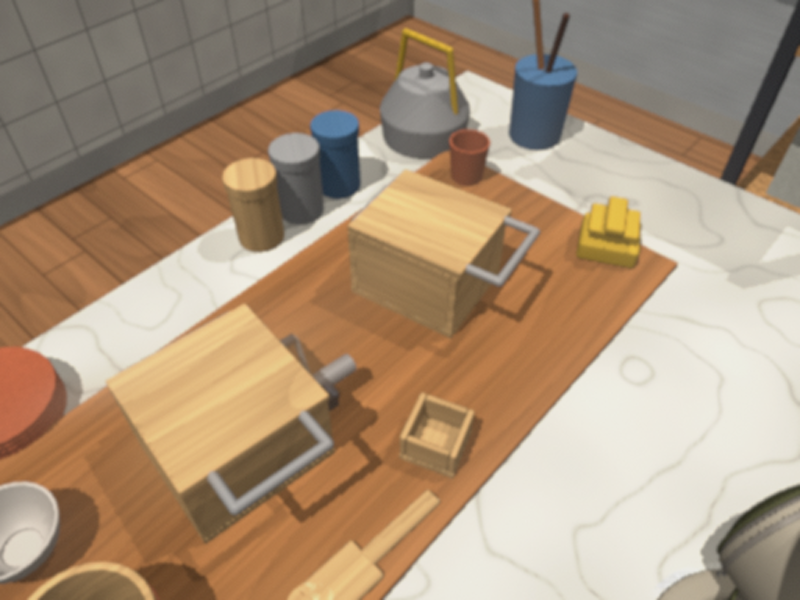

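Scene view: the rice chest is the right one, with its bar at (474,218)-(543,207) and knob tip at about (440,315). Side view: it is the lower left one, with the bar at (330,443)-(235,508), knob tip at (345,365) and masu at about (437,432). I'll fit its pose using both views.

```bash
cat > h.py <<'E'
import numpy as np,pickle
from scipy.optimize import least_squares
C={n:pickle.load(open(n+'.pkl','rb')) for n in('scene','side')}
def proj(n,X):
    c=C[n];p=c['R']@np.array(X)+c['t'];q=c['K']@p;return q[:2]/q[2]*1.5625
def W(p,X):
    a=p[2];return np.array([p[0]+np.cos(a)*X[0]-np.sin(a)*X[1],p[1]+np.sin(a)*X[0]+np.cos(a)*X[1],p[3]+X[2]])
E
python3 - <<'E'
from h import *
L=[('side',(-135,-55,126),(328,443)),('side',(-135,55,126),(235,506)),('side',(-90,-90,132),(327,393)),('side',(-90,90,132),(184,487)),('side',(85,-90,132),(246,308)),('side',(85,90,132),(110,383)),('side',(-18,-169,50),(347,364)),
('scene',(-135,-55,126),(474,219)),('scene',(-135,55,126),(542,207)),('scene',(-90,-90,132),(468,246)),('scene',(-90,90,132),(573,215)),('scene',(-18,-169,50),(440,316)),('scene',(85,-90,132),(511,308)),('scene',(85,90,132),(630,276))]
f=lambda p:np.concatenate([proj(n,W(p,X))-u for n,X,u in L])
best=min((least_squares(f,[500,200,a,0],loss='soft_l1',x_scale=[100,100,1,10]) for a in(-1,-.5,0,.5,1,1.5)),key=lambda r:r.cost)
p=best.x;print(p,np.degrees(p[2]));print(best.fun.reshape(-1,2).round(1).tolist())
np.save('p.npy',p)
for k,X in dict(bar=(-135,0,126),hinge=(85,0,120),knobshut=(-18,-139,50),knoblock=(-14,-139,157)).items():print(k,W(p,X).round())
# masu centre top z=50+
for n,u in(('side',(438,432)),('scene',(391,272))):
    print('masu',least_squares(lambda q:proj(n,[q[0],q[1],p[3]+40])-u,[400,0]).x)
L2=[('side',(-135,-55,126),(537,233)),('side',(-135,55,126),(497,281)),('scene',(-135,-55,126),(234,320)),('scene',(-135,55,126),(303,286)),('side',(-90,-75,132),(511,211)),('side',(-90,75,132),(458,264))]
r=least_squares(lambda q:np.concatenate([proj(n,W(q,X))-u for n,X,u in L2]),[500,-200,0,0],x_scale=[100,100,1,10]);print('plain',r.x,r.fun.round())
E
```

```text
[ 5.89302986e+02  1.78197867e+02 -1.50499419e-01  7.84067097e+00] -8.622981514023438
[[-0.8, 0.5], [-0.1, 0.8], [2.0, 1.5], [-4.9, 4.8], [-0.1, -5.7], [-4.1, -4.5], [4.2, -2.1], [-0.6, 1.3], [-8.8, -1.1], [-2.3, -7.6], [-6.5, -1.5], [-4.9, 3.1], [8.9, 5.7], [1.8, 5.6]]
bar [456. 198. 134.]
hinge [673. 165. 128.]
knobshut [551.  43.  58.]
knoblock [555.  43. 165.]
masu [400.94192978  13.6901373 ]
masu [406.81157147  11.60769543]
plain [ 5.98582524e+02 -2.00329840e+02  1.14413167e-01  1.04108519e+01] [-2. -1. -3. -1. -3. -1. -1.  0.  3. -3. -2.  7.]
```

```bash
python3 -m handwheel '[[[0.2,0.62,-0.6,0,-1],[0.2,0.62,-0.6,0,-1],[0.2,0.62,-0.6,0,-1],[0.2,0.62,-0.6,0,-1],[0.2,0.62,-0.6,0,-1],[0.2,0.62,-0.6,0,-1],[0.2,0.62,-0.6,0,-1],[0.2,0.62,-0.6,0,-1],[0.2,0.62,-0.6,0,-1],[0.2,0.62,-0.6,0,-1]]]' 40; python3 -m handwheel '[[[0.2,0,0,0,-0.3],[0.2,0,0,0,0],[0.2,0,0,0,0]]]'
python3 - <<'E'
from rig import ctrl, optics
import cv2,pickle,numpy as np
from scipy.spatial.transform import Rotation as R
s=ctrl.sense(); q=s['ee_rot'];M=R.from_quat([*q[1:],q[0]]).as_matrix()
print(s['time_s'],s['eef_pos'],M.round(2).tolist(),s['grip_width'])
c=optics.capture('wrist'); pickle.dump(c,open('wrist.pkl','wb')); cv2.imwrite('pics/wrist1.png',cv2.resize(c['img'],(800,600),interpolation=cv2.INTER_CUBIC))
from h import *
C['wrist']=c;p=np.load('p.npy')
for X in[(-135,-55,126),(-135,0,126),(-135,55,126),(-90,-90,132),(-90,90,132)]:print(X,proj('wrist',W(p,X)).round())
E
```

```text
time_s: 1.1
eef_pos: [458.0, 202.5, 231.1]
ee_rot: [-0.0, 0.747, 0.665, -0.0]
force: [0.3, 0.4, 1.1]
grip_width: 0.4
grip_force: 0.0
time_s: 1.4
eef_pos: [456.6, 204.3, 231.1]
ee_rot: [-0.0, 0.758, 0.652, -0.0]
force: [-1.3, -0.3, 0.4]
grip_width: 0.398
grip_force: 0.0
1.4 [456.6198387  204.27781264 231.12526096] [[0.15, 0.99, -0.0], [0.99, -0.15, 0.0], [-0.0, -0.0, -1.0]] 0.3977389054597316
(-135, -55, 126) [392. 415.]
(-135, 0, 126) [392. 310.]
(-135, 55, 126) [392. 191.]
(-90, -90, 132) [481. 484.]
(-90, 90, 132) [500. 107.]
```

View pics/wrist1.png

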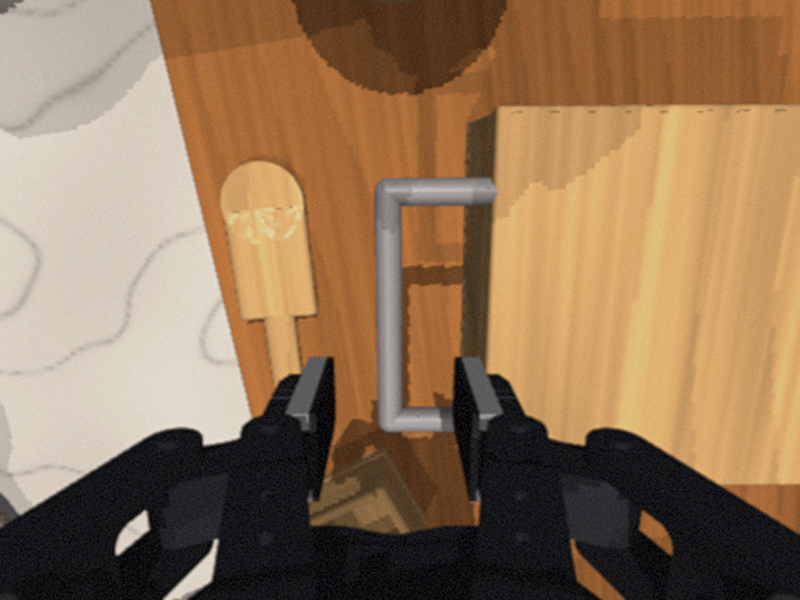

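The bar appears at (388,190)-(390,420) and the prediction was (392,191)-(392,415), so the pose holds to about 2 mm. Next I'll descend and grip.

```bash
python3 -m handwheel '[[[0.2,-0.02,-0.1,-0.5,0],[0.2,0,0,-0.5,0],[0.2,0,0,-0.5,0],[0.2,0,0,-0.4,0],[0.2,0,0,-0.4,0],[1,0,0,0,0],[1,0,0,0,0],[1,0,0,0,0],[1,0,0,0,0],[1,0,0,0,0]]]' 50
python3 - <<'E'
from h import *
p=np.load('p.npy')
# bar TCP displacements for lid angles
h=np.array([85,120]);r=220;
def bar(a):
    v=np.array([-220*np.cos(a)-6*np.sin(a)*1, 0, 220*np.sin(a)+6*np.cos(a)]); return W(p,(85+v[0],0,120+v[2]))
prev=bar(0)
for a in np.arange(.15,1.3,.15):
    b=bar(a);print(round(a,2),((b-prev)/50).round(2),(b-bar(0)).round());prev=b
print(bar(1.23)-bar(0))
E
```

```text
time_s: 2.45
eef_pos: [453.4, 199.7, 116.4]
ee_rot: [-0.002, 0.758, 0.652, -0.002]
force: [-11.1, 2.1, -2.9]
grip_width: 0.125
grip_force: 48.6
0.15 [ 0.03 -0.    0.66] [ 2. -0. 33.]
0.3 [ 0.13 -0.02  0.64] [ 8. -1. 65.]
0.45 [ 0.22 -0.03  0.61] [19. -3. 95.]
0.6 [ 0.31 -0.05  0.56] [ 35.  -5. 123.]
0.75 [ 0.39 -0.06  0.5 ] [ 54.  -8. 148.]
0.9 [ 0.47 -0.07  0.43] [ 78. -12. 170.]
1.05 [ 0.53 -0.08  0.36] [104. -16. 188.]
1.2 [ 0.58 -0.09  0.27] [133. -20. 201.]
[139.2210651  -21.1123292  203.35296279]
```

```bash
python3 -m handwheel '[[[1,0.02,0,0.33,0],[1,0.04,0,0.33,0],[1,0.07,-0.01,0.32,0],[1,0.09,-0.01,0.32,0],[1,0.12,-0.02,0.31,0],[1,0.14,-0.02,0.3,0],[1,0.16,-0.02,0.28,0],[1,0.18,-0.03,0.28,0],[1,0.2,-0.03,0.26,0],[1,0.22,-0.03,0.24,0]]]'
```

```text
time_s: 3.45
eef_pos: [515.4, 190.9, 267.4]
ee_rot: [-0.001, 0.758, 0.653, -0.002]
force: [-14.1, -3.1, 7.4]
grip_width: 0.119
grip_force: 48.7
```

```bash
python3 -m handwheel '[[[1,0.24,-0.04,0.22,0],[1,0.25,-0.04,0.21,0],[1,0.27,-0.04,0.19,0],[1,0.28,-0.04,0.17,0],[1,0.15,-0.02,0.08,0],[1,0.15,-0.02,0.07,0],[1,0.1,-0.01,0.04,0],[1,0.1,-0.01,0.04,0],[1,0,0,0,0]]]'
python3 - <<'E'
from rig import ctrl, optics
import cv2
for n in('side','scene'):
  c=optics.capture(n); cv2.imwrite(f'pics/{n}2.png',cv2.resize(c['img'],(800,600)))
E
```

```text
time_s: 4.35
eef_pos: [594.0, 179.7, 320.0]
ee_rot: [0.001, 0.758, 0.652, 0.001]
force: [-10.2, -2.7, 13.9]
grip_width: 0.119
grip_force: 51.6
```

View pics/scene2.png

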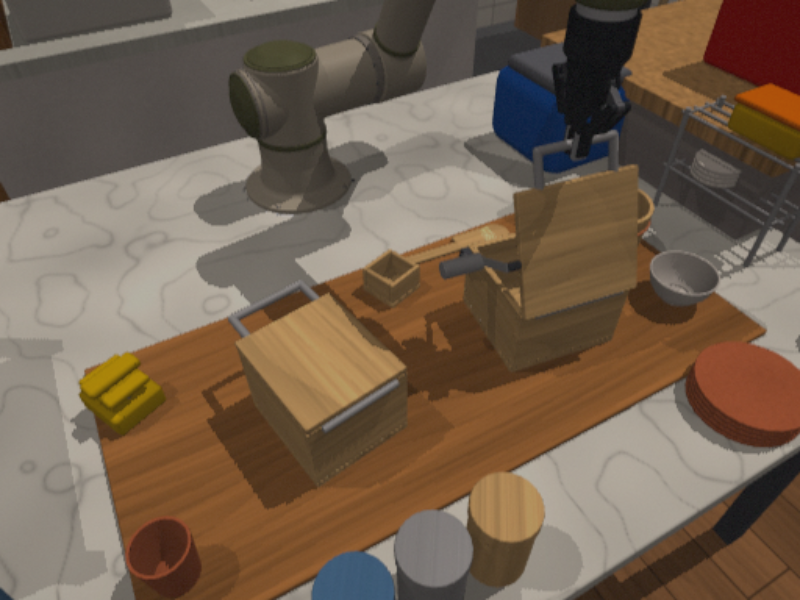

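The lid is up to about 1.18 rad, with the knob running from (445,267) to (482,260). I'll raise it a little more and compare the knob with its locked position.

```bash
python3 -m handwheel '[[[1,0.08,-0.01,0.03,0],[1,0.08,-0.01,0.02,0],[1,0,0,0,0],[1,0,0,0,0],[1,0,0,0,0]]]'
python3 - <<'E'
from rig import ctrl, optics
import cv2
from h import *
p=np.load('p.npy')
for n in('side','scene'):
  for X in[(-14,-169,157),(-14,-109,157),(-5,-169,143)]:print(n,X,proj(n,W(p,X)).round())
c=optics.capture('side'); c2=optics.capture('scene')
a=cv2.resize(c['img'][130:330,100:360],(520,400)); b=cv2.resize(c2['img'][80:220,250:430],(514,400)); 
cv2.imwrite('pics/lock3.png',cv2.resize(np.hstack([a,b])[:, :],(800,310)))
E
```

```text
time_s: 4.95
eef_pos: [601.4, 178.7, 322.7]
ee_rot: [0.001, 0.758, 0.652, 0.0]
force: [-12.3, -3.3, 14.6]
grip_width: 0.118
grip_force: 51.7
side (-14, -169, 157) [345. 305.]
side (-14, -109, 157) [302. 330.]
side (-5, -169, 143) [341. 308.]
scene (-14, -169, 157) [439. 269.]
scene (-14, -109, 157) [477. 259.]
scene (-5, -169, 143) [441. 280.]
```

View pics/lock3.png

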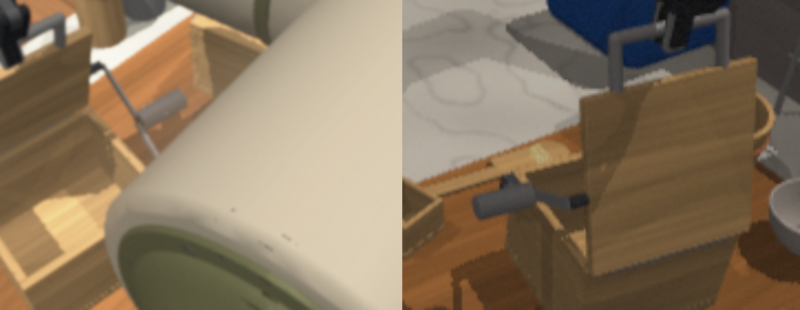

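The stay looks straight, with the knob tip at about (446,272) in scene pixels against (444,266) expected. I'll ease the lid back onto it, release and lift clear.

```bash
python3 -m handwheel '[[[1,-0.12,0.02,-0.04,0],[1,-0.12,0.02,-0.05,0],[1,-0.1,0.01,-0.04,0],[1,0,0,0,0]]]'; python3 -m handwheel '[[[0.2,0,0,0,0],[0.2,0,0,0,0],[0.2,0,0,0,0],[0.2,0,0,0.3,0],[0.2,0,0,0.6,0],[0.2,0,0,0.6,0],[0.2,0,0,0.2,0]]]'
python3 - <<'E'
from rig import ctrl, optics
import cv2
from h import *
c2=optics.capture('scene')
cv2.imwrite('pics/rel4.png',cv2.resize(c2['img'][50:240,240:460],(695,600)))
E
```

```text
time_s: 5.45
eef_pos: [584.5, 181.1, 316.1]
ee_rot: [0.001, 0.758, 0.652, 0.001]
force: [-9.4, -3.9, 13.0]
grip_width: 0.119
grip_force: 51.6
time_s: 6.15
eef_pos: [586.2, 181.2, 400.1]
ee_rot: [0.001, 0.758, 0.652, 0.002]
force: [0.6, -0.5, -0.2]
grip_width: 0.404
grip_force: 0.0
```

View pics/rel4.png

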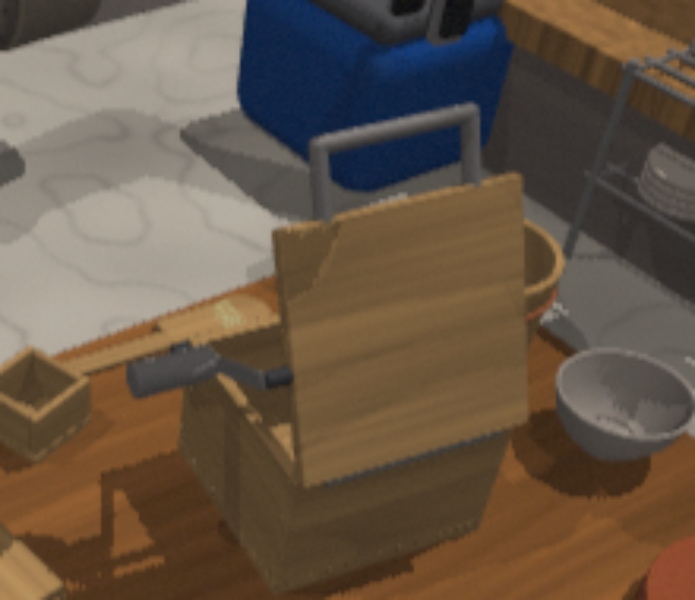

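The lid stands by itself, with the bar at crop (315,145)-(475,108). I'll shut the fingers and move above the knob's outer part during the airing.

```bash
python3 -m handwheel '[[[1,-0.13,-0.6,0,0],[1,-0.13,-0.6,0,0],[1,-0.14,-0.6,0,0],[1,-0.14,-0.6,0,0],[1,-0.13,-0.62,0,0],[1,0,0,-0.7,0],[1,0,0,-0.7,0],[1,0,0,-0.7,0],[1,0,0,-0.7,0],[1,0,0,-0.6,0]]]'; python3 -m handwheel '[[[1,0,0,-0.3,0],[1,0,0,0,0],[1,0,0,0,0],[1,0,0,0,0],[1,0,0,0,0],[1,0,0,0,0],[1,0,0,0,0],[1,0,0,0,0],[1,0,0,0,0],[1,0,0,0,0]]]'
python3 -m handwheel '[[[1,0,0,0,0],[1,0,0,0,0],[1,0,0,0,0],[1,0,0,0,0],[1,0,0,0,0],[1,0,0,0,0],[1,0,0,0,0]]]'
python3 - <<'E'
from rig import ctrl, optics
import cv2
from h import *
c2=optics.capture('scene');a=cv2.resize(c2['img'][50:240,240:460],(460,397))
C['wrist']=c=optics.capture('wrist');b=cv2.resize(c['img'],(340,255))
o=np.zeros((397,800,3),np.uint8);o[:,:460]=a;o[:255,460:]=b
cv2.imwrite('pics/pre5.png',o)
p=np.load('p.npy')
for X in[(-14,-169,157),(-14,-109,157)]:print(proj('wrist',W(p,X))*340/800+[460,0])
E
```

```text
time_s: 7.2
eef_pos: [551.7, 30.2, 224.4]
ee_rot: [-0.001, 0.758, 0.652, -0.001]
force: [-0.2, 0.2, -0.0]
grip_width: 0.005
grip_force: 0.0
time_s: 8.2
eef_pos: [552.5, 30.0, 211.8]
ee_rot: [0.0, 0.758, 0.652, 0.0]
force: [1.0, 0.5, 0.2]
grip_width: -0.0
grip_force: 0.0
time_s: 8.9
eef_pos: [552.5, 30.0, 211.8]
ee_rot: [0.0, 0.758, 0.652, -0.0]
force: [-0.2, -0.6, 0.2]
grip_width: -0.003
grip_force: 0.0
[626.24447466 159.17498986]
[626.17500818  92.77238612]
```

View pics/pre5.png

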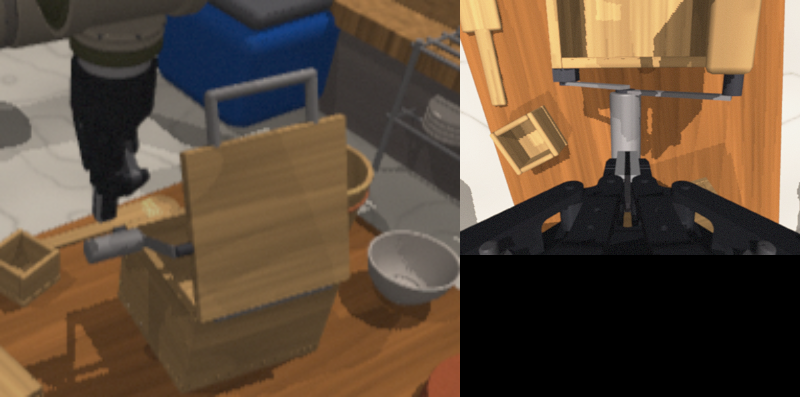

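The lid has not moved since release, about 3 s ago, and the fingers are centred over the knob at (626,150). Now I'll break the knee.

```bash
python3 -m handwheel '[[[1,0,0,-0.3,0],[1,0,0,-0.3,0],[1,0,0,-0.1,0],[1,0.07,-0.01,-0.1,0],[1,0.07,-0.01,-0.1,0],[1,0.05,-0.01,-0.1,0],[1,0.05,-0.01,-0.1,0],[1,0.04,0,-0.1,0],[1,0.04,0,-0.1,0]]]'; python3 -m handwheel '[[[1,0.02,0,-0.1,0],[1,0.02,0,-0.1,0],[1,0.02,0,-0.1,0],[1,0,0,-0.1,0],[1,0,0,-0.1,0],[1,0,0,0,0],[1,0,0,0,0],[1,0,0,0,0],[1,0,0,0,0],[1,0,0,0,0]]]'; python3 -m handwheel '[[[1,0,0,0,0],[1,0,0,0,0],[1,0,0,0,0],[1,0,0,0,0],[1,0,0,0,0]]]'
python3 - <<'E'
from rig import ctrl, optics
import cv2
c2=optics.capture('scene')
cv2.imwrite('pics/brk6.png',cv2.resize(c2['img'][50:240,240:460],(460,397)))
E
```

```text
time_s: 9.9
eef_pos: [568.5, 28.0, 146.2]
ee_rot: [-0.0, 0.758, 0.652, -0.0]
force: [0.3, -0.2, -0.2]
grip_width: -0.003
grip_force: 0.0
time_s: 10.9
eef_pos: [571.6, 28.0, 122.0]
ee_rot: [0.0, 0.758, 0.652, 0.0]
force: [-0.6, 0.5, -0.0]
grip_width: 0.0
grip_force: 0.0
time_s: 11.4
eef_pos: [571.5, 28.0, 121.8]
ee_rot: [-0.0, 0.758, 0.652, -0.0]
force: [-0.0, -1.0, 0.0]
grip_width: -0.0
grip_force: 0.0
```

View pics/brk6.png

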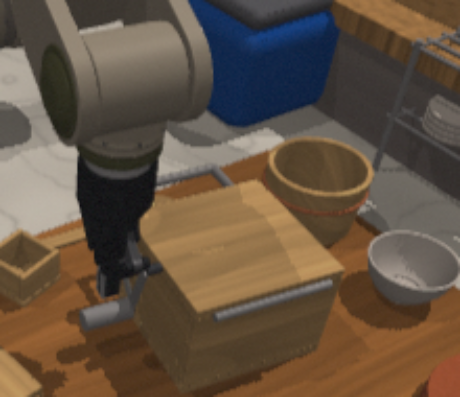

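The lid is down or nearly so, and the knob is free of the fingers. I'll retreat upward and verify.

```bash
python3 -m handwheel '[[[1,0,-0.05,0.3,0],[1,0,0,0.5,0],[1,0,0,0.6,0],[1,0,0,0.6,0],[1,-0.3,0,0.6,0],[1,-0.3,0,0.4,0],[1,-0.3,0,0,0],[1,0,0,0,0],[1,0,0,0,0],[1,0,0,0,0]]]'; python3 -m handwheel '[[[1,0,0,0,0],[1,0,0,0,0],[1,0,0,0,0],[1,0,0,0,0],[1,0,0,0,0],[1,0,0,0,0],[1,0,0,0,0],[1,0,0,0,0],[1,0,0,0,0],[1,0,0,0,0]]]';  python3 -m handwheel '[[[1,0,0,0,0],[1,0,0,0,0],[1,0,0,0,0],[1,0,0,0,0],[1,0,0,0,0],[1,0,0,0,0],[1,0,0,0,0],[1,0,0,0,0],[1,0,0,0,0],[1,0,0,0,0]]]'
python3 - <<'E'
from rig import ctrl, optics
import cv2
from h import *
c2=optics.capture('scene')
a=c2['img'];b=C['scene']['img']
cv2.imwrite('pics/end7.png',np.hstack([cv2.resize(i[110:240,220:420],(400,260)) for i in(b,a)]))
E
```

```text
time_s: 12.45
eef_pos: [526.9, 25.4, 271.2]
ee_rot: [-0.0, 0.759, 0.652, -0.0]
force: [0.1, 1.6, 0.1]
grip_width: 0.0
grip_force: 0.0
time_s: 13.45
eef_pos: [526.5, 25.5, 271.8]
ee_rot: [-0.0, 0.758, 0.652, 0.0]
force: [0.9, 0.7, -0.2]
grip_width: 0.002
grip_force: 0.0
time_s: 14.45
eef_pos: [526.5, 25.5, 271.8]
ee_rot: [0.0, 0.758, 0.652, 0.0]
force: [0.8, 0.6, 1.2]
grip_width: 0.001
grip_force: 0.0
```

View pics/end7.png

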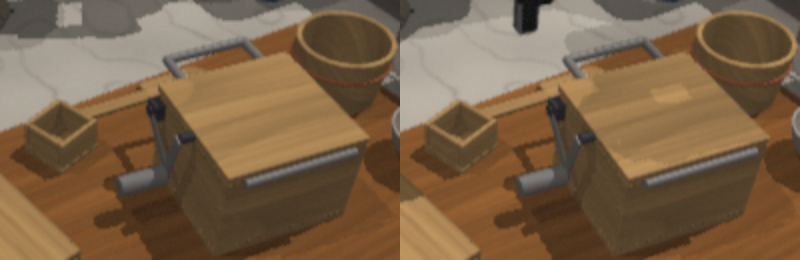

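Before (left) and after (right) match: the lid is shut, the knob is at (118,185) and (518,185), and the masu has not moved.

```bash
python3 -c "
from rig import ctrl
print(ctrl.finish_job())"
```

```text
the job is handed in; nothing more can be done
None
```

The job is handed in: the rice chest stood open on its stay for about 3 s, then the lid came fully shut with the stay folded, and neither the other chest nor the measure was disturbed; the hand-in returned no verdict.

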